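# Rack a metal blank on edge

### The job

Take the oblong aluminium blank that lies flat on the wire draining mat and lean it lengthwise on the grey sloping rest, its foot against the ledge, and let go of it there. Then take it again by its upper edge and stand it on end in the empty slot of the pin rack, centred in it, lowering it gently to the bottom before letting go, and leave the two blanks already standing in the rack undisturbed.

Things in the scene. Friction and masses are not known exactly. Their poses are not given: they have to be found in the camera images.
- blank: Oblong aluminium plate, 120 x 60 x 8 mm, about 0.16 kg. Origin at its centre; x across its 60 mm width, y along its 120 mm length, z through its 8 mm thickness. Both ends and both faces are alike: any may go down. It starts flat, its centre 26 mm above the bench, free beside both long edges. (A round disc and a small offcut on the bench are not wanted.)
- tray: Dark draining mat with a wire grid under the blank, fixed, 130 x 160 mm, 4 mm thick (5.7 mm over the wires); origin at the centre of its underside. Two bars on it, along its y, carry the blank at its middle: 32 mm wide over both, their top 22 mm above the bench, so fingers can pass below the blank's long edges.
- rest_bed: Sloping bed of the grey rest, fixed. Origin in the corner between bed and bottom ledge, mid width, 40 mm above the bench; x level along the ledge, y up the slope (45 degrees), z square out of the bed. Bed: a strip 24 mm wide, 72 mm long up the slope. Ledge: 50 mm wide, stands 12 mm out of the bed. A blank leaning properly has its centre at x near 0, y = 60 mm, z = 4 mm, its length along y.
- rest: The whole grey rest, fixed; origin on the bench 40 mm below that of rest_bed. Its y points the way the slope rises (at yaw 0 to the robot's left). Base 80 mm (x) by 110 mm (y from -20 to 90 mm), 8 mm thick. The top 48 mm of a leaning blank sticks out past the bed, free in front and behind; its sides overhang the bed by 18 mm each.
- seat: The empty slot of the pin rack (which of the three varies). Origin at the middle of its floor, 15 mm above the bench; x level along the slot (a blank's 60 mm width), y level across it (a blank's 8 mm thickness), z up. A 12 mm gap between two pairs of round-topped pins, each 8 mm thick and 40 mm high, at x = +-18 mm. A seated blank stands on end: centre 60 mm, top 120 mm above this origin.
- rack: The whole pin rack, fixed: dark steel base 80 mm (x) by 154 mm (y), 15 mm thick, with bright pins and three slots at y = -55, 0 and +55 mm; origin at the centre of its underside, on the bench.
- standing_1: One of two loose blanks, like the first, already standing on end in the rack's other slots; origin at the centre of its bottom end, z up, 120 mm tall, 60 mm wide along x, 8 mm thick along y. To be left undisturbed.
- standing_2: The other blank already standing in the rack, as standing_1.
Not all that is in view belongs to the job. Leave any green or red look-alike of the standing_1 alone.

How it is judged:
By the outcome, as a careful person would: the job done as asked, in the order asked, and still so for the second after the job is handed in, with the robot touching nothing.
It also fails if it takes over 64 s, if anything falls off the work surface, if the arm or the gripper's body presses on something with over 40 N, if the wrist force passes 120 N, or if a joint passes its speed limit or range.

### The arm

A 6-joint arm with a two-finger parallel gripper is mounted at the origin on the work surface. World frame = base frame: x ahead of the robot, y to its left, z up, the work surface at z = 0. Lengths are in m, angles in degrees, forces in N, time in s.
With the tool pointing down it reaches from about 0.3 to 0.75 m from the base axis. Payload 8.5 kg.
Tool frame: the origin (TCP) lies midway between the tips of the shut fingers; the grasp point (between the pads) lies grasp_offset behind it (grasp_offset is the distance from the TCP to the grasp point, in m); z points along the fingers, y is the line along which they close (so a half turn about z gives the same grasp; the last joint's range is limited). The gripper opens to 85 mm and grips with 20 to 120 N. Pads are 22 mm wide; open, the fingers measure 114 mm over their backs; the gripper's body (76 mm by 85 mm) begins 54 mm behind the grasp point. The pads swing forward as they close: fully open they stand 13 mm farther back than shut.
Start: joints at [-86.477, 21.807, 74.336, -0, 83.858, -12.336], TCP at [0.15, -0.529, 0.231] pointing down, gripper open.
Joint ranges: [-178.18, 178.18], [-50.72, 133.34], [12.68, 142.11], [-81.47, 261.47], [9.98, 163.14], [-165.26, 165.26]. Speed limits (degrees/s): [136.94, 136.94, 180, 180, 180, 180].

### API

Orientations are given as a 3x3 rotation matrix whose columns are the frame's x, y, z axes.
In Python, from rig import observe, get_image, camera_params, close_job, grasp_offset gives the robot as it stands.
- The arm moves only by the shell command python3 -m handwheel 'ROWS' [OPENING] [FORCE]. ROWS is JSON, a list of rows, each a list of 2 entries, a list of its own where there are three numbers: the shift along the tool's x, y, z as a fraction of full scale, then the turn, a rotation vector about the tool's x, y, z as a fraction of full scale. In form: [[[dx, dy, dz], [ax, ay, az]], ...]. A call has 1 to 10 rows; each row is the pose to reach, as a shift and turn from the pose commanded when the call began, along the tool's axes at that moment, turning the shorter way round; what a row does not reach only later rows make up. Full scale, the value 1, is 0.5 m for a shift and pi rad for a turn. A row lasts 1/10 s, in which the tool goes at most 50 mm and 8.59 degrees, less where a joint would pass 70% of its speed; a pose out of reach is approached as far as the arm can. A call with a number of a shift or a turn outside -1 to 1 is refused whole. A call with a gripper value outside its range is refused whole. OPENING is the opening, from 0 (shut) to 1 (fully open), set as the call begins (- or left out, the last holds). The fingers move at their own pace and stop on an object; FORCE is the grip in N (left out, the last holds). Time passes only in rows, so rows that repeat a pose let the fingers close. It gives the time, the measured TCP pose, the force, the opening and the grip force at its end, in the units of the state.
- observe(): the state, without advancing time (a new reading comes with each control period).
- get_image(name): name is "scene" or "top" or "wrist"; returns (picture, depth): 420x560x3 uint8, red, green, blue; 420x560 float32, m along the optical axis (not along the pixel's ray), 0 where there is no reading.
- camera_params(name): a dict with "K" (3x3 intrinsics, pixels), "R" (3x3) and "t" (3): a world point X has camera coordinates R X + t. Camera axes: x right, y down, z forward; pixel columns grow to the right and rows downward; lengths in m; the calibration is good to about 2 mm. A picture is of the moment at which its call begins: read the wrist's pose just before it. camera_params takes no time and is no camera call; for the wrist camera it gives the pose at the moment of the call.
- close_job(): hands the job in; it is judged then, once.
The state is a dict: "time_s": time; "q": joint angles; "qvel": joint speeds; "joint_efforts": joint torques, N m; "position": TCP position; "tool_rot": TCP orientation; "ft_force": force on the tool from outside, world axes, zero at the start; "wrist_torque": the same for the moment, N m; "grip_width": finger opening in m; "gripper_force": force on a finger pad.
Only numpy, scipy, OpenCV 4.12 (cv2) and the standard library are available. Lean on these libraries where they do the work, as an engineer would, in place of code of your own. Each camera call takes 0.05 s, during which the arm holds its last target. There are 200 camera calls.

## Working session

There is one attempt and no reset: what is moved stays moved. The work goes in short steps, Python scripts to look and compute and a shell command to move; the robot and the scene stay as the last step left them, time stands still between calls to the robot, and variables do not carry over. Pictures are saved under pics/ and viewed, at most 13 in all, crops included, and the job is handed in when it is done.

```bash
ls; mkdir -p pics
cat > h.py <<'E'
import numpy as np,cv2
from rig import observe,get_image,camera_params,close_job,grasp_offset
def snap(n,f):
    cp=camera_params(n); im,d=get_image(n)
    cv2.imwrite(f'pics/{f}.png',cv2.cvtColor(im,cv2.COLOR_RGB2BGR)); np.savez(f'pics/{f}.npz',d=d,im=im,**{k:np.array(cp[k]) for k in 'KRt'})
def pts(f):
    z=np.load(f'pics/{f}.npz'); d=z['d']; v,u=np.mgrid[:d.shape[0],:d.shape[1]]
    c=np.stack([u*d,v*d,d],-1)@np.linalg.inv(z['K']).T
    P=(c-z['t'])@z['R']; P[d==0]=np.nan
    return P
E
python3 - <<'E'
from h import *
print(grasp_offset if not callable(grasp_offset) else grasp_offset())
s=observe();print(s)
snap('top','t0');snap('scene','s0')
E
```

```text
pics
0.0187
{'time_s': 0.0, 'q': array([-8.64763618e+01,  2.18407836e+01,  7.43868934e+01, -1.05480273e-03,
        8.38572997e+01, -1.23338144e+01]), 'qvel': array([ 0.00180596, -0.04450829,  0.01727317, -0.01322035,  0.04505171,
        0.02561133]), 'joint_efforts': array([-2.78880783e-03, -4.48460162e+01, -2.31281573e+01, -3.64371126e-04,
        4.74621382e-03, -2.92849018e-05]), 'position': array([ 0.15027682, -0.52875464,  0.23070112]), 'tool_rot': array([[ 9.61943959e-01,  2.73246791e-01, -1.09422677e-04],
       [ 2.73246649e-01, -9.61942868e-01,  1.47919376e-03],
       [ 2.98926584e-04, -1.45280088e-03, -9.99998900e-01]]), 'ft_force': array([-0.81027899,  0.32545593,  0.31868879]), 'wrist_torque': array([ 0.01563259, -0.0575361 ,  0.03541365]), 'gripper_force': 0.0, 'grip_width': 0.08569178610318312}
```

View pics/t0.png

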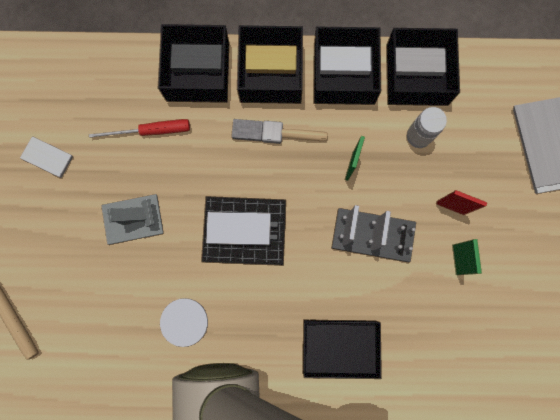

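View pics/s0.png

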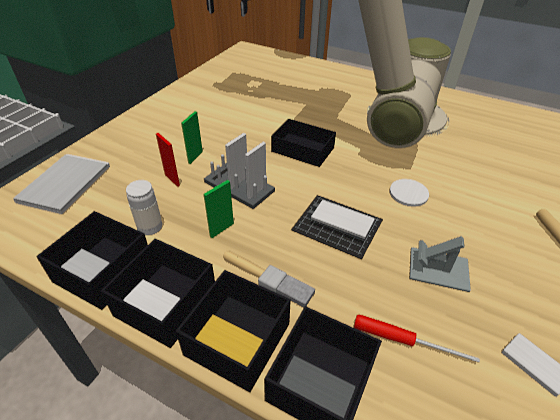

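The top view shows the blank on the mat near px (238,228), the rest near (132,220), and the rack near (375,235) with its empty slot at the right (405,238). The round disc is at (184,323). The scene view agrees.

Run:
```python
from h import *
P=pts('t0');
def box(u0,u1,v0,v1,z0,z1,name):
    Q=P[v0:v1,u0:u1].reshape(-1,3); Q=Q[(Q[:,2]>z0)&(Q[:,2]<z1)]
    r=cv2.minAreaRect((Q[:,:2]*1000).astype(np.float32)); print(name,len(Q),'rect',r,'mean',Q.mean(0).round(4), 'z',np.percentile(Q[:,2],[5,50,95]).round(4))
    return Q
print('bench',np.nanmedian(P[260:300,240:300,2]))
box(195,295,190,270,.024,.036,'blank')
box(195,295,190,270,.002,.036,'tray')
Q=box(325,420,200,268,.008,.022,'rackbase')
box(325,420,195,268,.03,.075,'pins')
box(325,420,195,268,.125,.145,'stand')
Q=box(95,170,190,250,.003,.014,'restbase')
Q=box(95,170,190,250,.03,.2,'restup')
z=P[195:247:3,100:166:3,2]*1000
np.set_printoptions(linewidth=200); print(np.nan_to_num(z).astype(int))
for f,(a,b,c,d),k in(('t0',(90,180,185,255),8),('s0',(400,480,225,300),7)):
    im=cv2.imread(f'pics/{f}.png')[c:d,a:b]; cv2.imwrite(f'pics/{f}c.png',cv2.resize(im,None,fx=k,fy=k,interpolation=2))
```

```text
bench 0.00048204007603916204
blank 1993 rect ((540.5718994140625, -9.581092834472656), (130.810302734375, 60.23394775390625), 89.63436889648438) mean [ 0.5403 -0.0048  0.0304] z [0.0271 0.0305 0.0334]
tray 5693 rect ((541.3639526367188, -14.3380126953125), (155.38470458984375, 195.44793701171875), 0.7591580152511597) mean [ 0.5389 -0.0141  0.0139] z [0.0024 0.0062 0.0324]
rackbase 2272 rect ((533.29052734375, -266.13677978515625), (154.3990020751953, 80.61346435546875), 80.63996124267578) mean [ 0.5293 -0.2688  0.0151] z [0.0119 0.0151 0.0183]
pins 394 rect ((532.6435546875, -265.87506103515625), (137.79827880859375, 58.92430114746094), 80.70067596435547) mean [ 0.5326 -0.2578  0.0509] z [0.0326 0.0521 0.0715]
stand 372 rect ((537.6952514648438, -239.08331298828125), (63.264102935791016, 60.04087448120117), 80.4336166381836) mean [ 0.5369 -0.2397  0.1343] z [0.1285 0.1349 0.1377]
restbase 1805 rect ((557.46044921875, 205.50534057617188), (116.60476684570312, 148.2355499267578), 0.935137152671814) mean [0.5537 0.2052 0.008 ] z [0.0035 0.0082 0.0117]
restup 735 rect ((559.7916259765625
[... 674 characters left out ...]
 6  6 -1]
 [ 0  5  7 88 89 83 80 75 73 69 63 61 54 49 47 41 45 48  6  9  7  0]
 [ 0  0 10  9  5  9 55 42 42 27 19 13 10  5  6 36 44 49  7  7  9  2]
 [ 3  0 10 10  9 10  9  7  6  8  8 12  9  9  8 40 40 40 10 10  8  2]
 [-1  3  0  6  9  9  8  7  7 10 10 10  8  7  7 10  9  7 11 11  8  0]
 [ 2  0  6  7 10 10  8 10 10  7  8  7  8  9 11  6  9  9  9  6  9  2]
 [ 0 -1  9 10  7  8 11 10  9  9 10  6 10  8 13  8  9  8  5  8  1 -1]
 [ 0  0  5 11  5 10  7  8  8  6 10 13  8 10  5  3 -1  0  1  0  0 -1]
 [-1  2  2  9  8  7  6  9  7  6  2  3  0  0  0  0  1  0  2 -2  0 -4]
 [ 0  0  2  8  6  1  0  0  3 -1  0  0 -1 -2 -4  0 -2  2  2  0  2  3]
 [ 1  0  1  0  1  3 -1  0  0  5  0 -1  0 -1  1 -1  1  3  0  0  1  0]]
```

View pics/t0c.png

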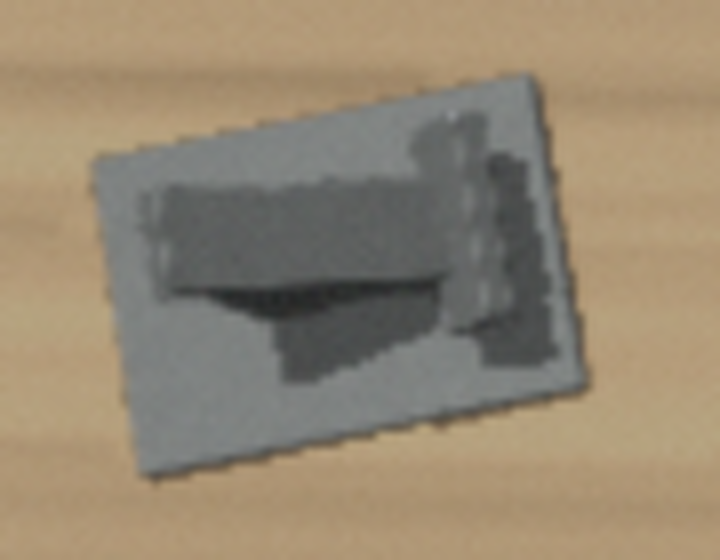

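The crop shows the rest's base corners at crop px (95,157), (530,75), (588,385) and (145,475). The ledge is at the right, so the slope rises to the left, which is world +y.

```bash
cat >> h.py <<'E'
from scipy.spatial.transform import Rotation as R_
def ray(f,uv,z):
    q=np.load(f'pics/{f}.npz'); uv=np.atleast_2d(uv).astype(float)
    d=np.c_[uv,np.ones(len(uv))]@np.linalg.inv(q['K']).T@q['R']; c=-q['R'].T@q['t']
    return c+d*((z-c[2])/d[:,2])[:,None]
def go(p,R,s=None):
    s=s or observe(); T=s['tool_rot']
    print('shift',(T.T@(np.array(p)-s['position'])/.5).round(4),'turn',(R_.from_matrix(T.T@R).as_rotvec()/np.pi).round(4),'| mm',np.linalg.norm(p-s['position'])*1e3,'t',s['time_s'])
def down(phi,al=0):
    a=np.radians(phi);x=np.array([np.cos(a),np.sin(a),0]);z=np.array([0,0,-1.]);return np.c_[x,np.cross(z,x),z]
E
python3 - <<'E'
from h import *
c=np.array([(95,157),(530,75),(588,385),(145,475)])/8+[90,185]-.5
W=ray('t0',c,.008)*1000;print(W.round(1));print([round(float(np.linalg.norm(W[i]-W[i-1])),1) for i in range(4)])
y=(W[0]-W[1]+W[3]-W[2])[:2];y/=np.linalg.norm(y);yaw=np.degrees(np.arctan2(-y[0],y[1]))
o=W.mean(0)[:2]-35*y;print('rest yaw',yaw,'origin',o)
# bed fit
P=pts('t0');Q=P[195:247,100:166].reshape(-1,3)*1000
L=np.c_[(Q[:,:2]-o)@np.c_[[y[1],-y[0]],y],Q[:,2]]
m=(L[:,2]>48)&(L[:,1]>12);B=L[m];print('bed x range',np.percentile(B[:,0],[2,50,98]),'fit z-40=a*y+b',np.polyfit(B[:,1],B[:,2]-40,1))
g=cv2.cvtColor(cv2.imread('pics/t0.png'),6)[190:270,195:295]
PB=P[190:270,195:295]
n,l,st,ce=cv2.connectedComponentsWithStats(((g>150)).astype(np.uint8));k=1+st[1:,4].argmax();print(st[k])
v,u=np.where(l==k);X=ray('t0',np.c_[u+195,v+190],.030)[:,:2]
print('blank',cv2.minAreaRect((X*1000).astype(np.float32)),X.mean(0))
down90=down(89.6);go([.540,-.004,.11],down90)
snap('scene','s1')
E
```

```text
[[585.9 265.9   8. ]
 [607.8 160.6   8. ]
 [531.6 142.6   8. ]
 [508.3 248.5   8. ]]
[79.5, 107.5, 78.3, 108.5]
rest yaw 12.070963119930058 origin [565.72480303 170.15600682]
bed x range [-12.21665658  -1.03863251  11.0058352 ] fit z-40=a*y+b [0.91651425 1.69597001]
[   0    0  100   80 2257]
blank ((538.4230346679688, -16.33434295654297), (151.1916961669922, 190.70584106445312), 0.8131932020187378) [ 0.53950497 -0.02193773]
shift [ 1.0365 -0.7963  0.2429] turn [-3.000e-04 -3.000e-04 -4.097e-01] | mm 664.7421776483638 t 0.1
```

```bash
python3 -m handwheel '[[[0.52,-0.40,0],[0,0,-0.2]],[[0.52,-0.40,0],[0,0,-0.2]],[[0.52,-0.40,0],[0,0,-0.2]],[[0.52,-0.40,0],[0,0,-0.2]],[[0.52,-0.40,0],[0,0,-0.2]],[[0.52,-0.40,0],[0,0,-0.2]],[[0.52,-0.40,0],[0,0,-0.2]],[[0.52,-0.40,0],[0,0,-0.2]]]' 1 40
python3 - <<'E'
from h import *
go([.540,-.004,.20],down(89.6))
E
```

```text
time_s: 0.95
position: [0.347, -0.2629, 0.2314]
tool_rot: [[0.614, 0.789, 0.0], [0.789, -0.614, 0.001], [0.001, -0.0, -1.0]]
ft_force: [-0.5, -0.5, -1.1]
grip_width: 0.0857
gripper_force: 0.0
shift [ 0.6456 -0.0135  0.0632] turn [ 0.000e+00 -2.000e-04 -2.083e-01] | mm 324.42315921337524 t 0.95
```

```bash
python3 -m handwheel '[[[0.6457,-0.0135,0.06],[0,0,-0.2083]],[[0.6457,-0.0135,0.06],[0,0,-0.2083]],[[0.6457,-0.0135,0.06],[0,0,-0.2083]],[[0.6457,-0.0135,0.06],[0,0,-0.2083]],[[0.6457,-0.0135,0.06],[0,0,-0.2083]],[[0.6457,-0.0135,0.06],[0,0,-0.2083]],[[0.6457,-0.0135,0.06],[0,0,-0.2083]],[[0.6457,-0.0135,0.06],[0,0,-0.2083]]]'
python3 - <<'E'
from h import *
print(observe()['q']);snap('wrist','w0')
E
```

```text
time_s: 1.75
position: [0.5409, -0.0058, 0.2003]
tool_rot: [[0.008, 1.0, -0.001], [1.0, -0.008, 0.001], [0.001, -0.001, -1.0]]
ft_force: [0.2, 0.0, 0.9]
grip_width: 0.0857
gripper_force: 0.0
[-1.31698209e+01  2.23381951e+01  7.88434147e+01  1.57550379e-02
  7.88806130e+01 -1.27034983e+01]
```

View pics/w0.png

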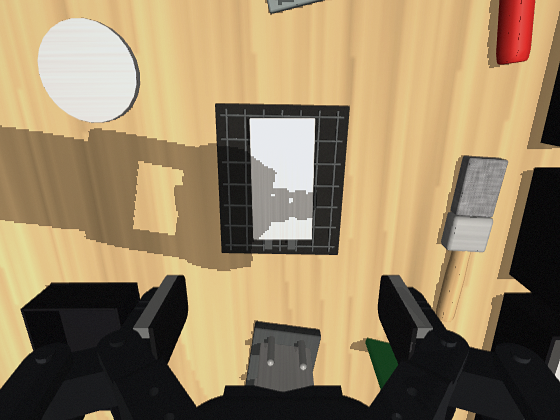

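The wrist view shows the blank lit white on the mat, with corners at about (249,118), (315,118), (313,241) and (252,240).

Run:
```python
from h import *
W=ray('w0',[(249.5,117.5),(315,117.5),(313.5,240.5),(252,239.5)],.030)*1000
print(W.round(1),[round(float(np.linalg.norm(W[i]-W[i-1])),1) for i in range(4)],W.mean(0))
l=W[0]+W[1]-W[2]-W[3];phi=np.degrees(np.arctan2(l[1],l[0]));print(phi)
P=pts('w0');print('z top',np.nanmedian(P[150:180,290:305,2]))
c=W.mean(0)/1000
go([c[0],c[1],.05],down(phi))
```

```text
[[512.6  55.6  30. ]
 [571.4  55.1  30. ]
 [572.8 -65.7  30. ]
 [510.4 -64.2  30. ]] [119.8, 58.8, 120.9, 62.4] [541.80845213  -4.80682512  30.        ]
89.81418559605702
z top 0.029871195226094664
shift [0.0048 0.0037 0.3012] turn [-0.0004  0.     -0.002 ] | mm 150.62500747645868 t 1.8
```

```bash
python3 -m handwheel '[[[0.004,0.003,0.1],[0,0,-0.002]],[[0.004,0.003,0.2],[0,0,-0.002]],[[0.004,0.003,0.28],[0,0,-0.002]],[[0.004,0.003,0.33],[0,0,-0.002]],[[0.004,0.003,0.37],[0,0,-0.002]],[[0.004,0.003,0.392],[0,0,-0.002]],[[0.004,0.003,0.392],[0,0,-0.002]]]'
python3 -m handwheel '[[[0,0,0],[0,0,0]],[[0,0,0],[0,0,0]],[[0,0,0],[0,0,0]],[[0,0,0],[0,0,0]],[[0,0,0],[0,0,0]],[[0,0,0],[0,0,0]],[[0,0,0],[0,0,0]],[[0,0,0],[0,0,0]]]' 0 40
```

```text
time_s: 2.5
position: [0.5406, -0.0065, 0.0045]
tool_rot: [[0.006, 1.0, -0.002], [1.0, -0.006, 0.0], [0.0, -0.002, -1.0]]
ft_force: [-0.5, -0.1, -0.1]
grip_width: 0.0852
gripper_force: 0.0
time_s: 3.3
position: [0.5419, -0.0059, 0.0067]
tool_rot: [[0.005, 1.0, 0.002], [1.0, -0.005, -0.001], [-0.001, 0.002, -1.0]]
ft_force: [-1.6, -2.2, 6.5]
grip_width: 0.0591
gripper_force: 43.0
```

```bash
python3 -m handwheel '[[[0,0,-0.02],[0,0,0]],[[0,0,-0.06],[0,0,0]],[[0,0,-0.12],[0,0,0]],[[0,0,-0.2],[0,0,0]],[[0,0,-0.28],[0,0,0]],[[0,0,-0.34],[0,0,0]],[[0,0,-0.36],[0,0,0]],[[0,0,-0.36],[0,0,0]]]'
cat >> h.py <<'E'
def bed(o,yaw):
    a=np.radians(yaw);x=np.array([np.cos(a),np.sin(a),0]);h=np.array([-np.sin(a),np.cos(a),0]);k=np.array([0,0,1.]);s=.5**.5
    B=np.c_[x,s*(h+k),s*(k-h)]
    return np.array([o[0],o[1],.04]),B
RO,YAW=[.5657,.1702],12.07
def lean(p):  # target in bed coords (m), pose 1
    o,B=bed(RO,YAW); go(o+B@np.array(p),np.c_[B[:,1],B[:,0],-B[:,2]])
E
python3 - <<'E'
from h import *
print(observe()['ft_force']);snap('top','t1');lean([0,.065,.06])
im=cv2.imread('pics/t1.png')[150:260,80:300];cv2.imwrite('pics/t1c.png',cv2.resize(im,None,fx=3.5,fy=3.5,interpolation=2))
E
```

```text
time_s: 4.1
position: [0.5415, -0.0055, 0.1864]
tool_rot: [[0.005, 1.0, 0.002], [1.0, -0.005, -0.0], [-0.0, 0.002, -1.0]]
ft_force: [0.5, -0.2, -2.1]
grip_width: 0.0592
gripper_force: 44.0
[ 0.52173585 -0.18816411 -2.14899082]
shift [0.3583 0.0464 0.1128] turn [ 0.0268  0.2489 -0.0651] | mm 189.25214528763001 t 4.15
```

View pics/t1c.png

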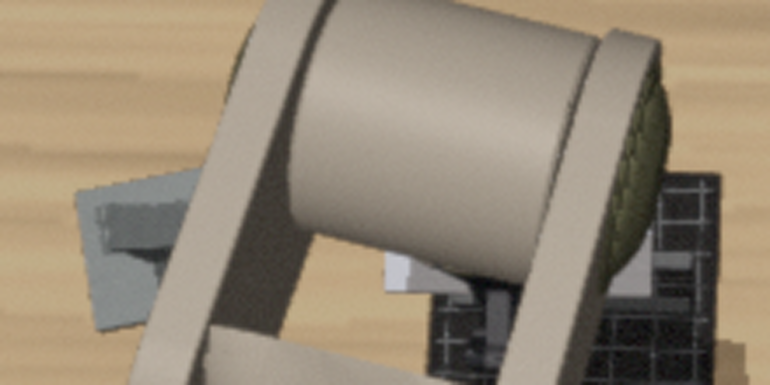

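The blank is held between the fingers and clear of the mat, seen behind the wrist at crop px (400,270) to (650,290). The rest's bed is at the left, around (110,225).

Run:
```python
from h import *
lean([0,.066,.10])
```

```text
shift [0.3044 0.0581 0.0548] turn [ 0.0268  0.2489 -0.0651] | mm 157.3793567086521 t 4.15
```

```bash
python3 -m handwheel '[[[0.04,0.007,0.007],[0.003,0.032,-0.008]],[[0.09,0.017,0.016],[0.008,0.073,-0.019]],[[0.14,0.027,0.025],[0.012,0.115,-0.030]],[[0.19,0.036,0.034],[0.017,0.155,-0.040]],[[0.24,0.046,0.043],[0.021,0.196,-0.051]],[[0.28,0.054,0.050],[0.025,0.23,-0.060]],[[0.3044,0.058,0.0548],[0.0268,0.2489,-0.0651]],[[0.3044,0.058,0.0548],[0.0268,0.2489,-0.0651]],[[0.3044,0.058,0.0548],[0.0268,0.2489,-0.0651]]]'
python3 - <<'E'
from h import *
print(observe()['q'].round(1));snap('scene','s2');snap('wrist','w2');lean([0,.0635,-.010])
a=cv2.imread('pics/s2.png')[150:330,330:530];a=cv2.resize(a,(440,396),interpolation=2)
b=cv2.resize(cv2.imread('pics/w2.png'),(360,270));b=cv2.copyMakeBorder(b,0,126,0,0,0)
cv2.imwrite('pics/s2c.png',np.hstack([a,b]))
E
```

```text
time_s: 5.05
position: [0.5707, 0.1463, 0.1566]
tool_rot: [[-0.146, 0.978, -0.149], [0.693, 0.208, 0.69], [0.706, -0.002, -0.708]]
ft_force: [0.3, 0.8, -1.8]
grip_width: 0.0592
gripper_force: 44.0
[-14.1  35.6  76.6  39.3  91.2 -33.6]
shift [-0.0046 -0.0004  0.2214] turn [ 0.0002  0.0006 -0.0001] | mm 110.72243389288701 t 5.15
```

View pics/s2c.png

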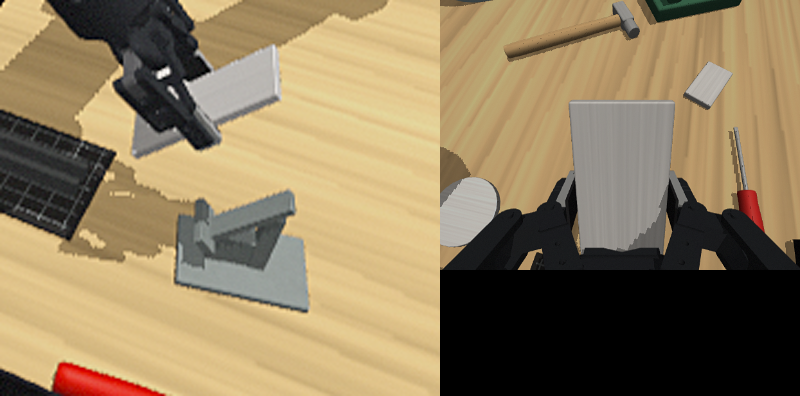

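The blank is held tilted parallel to the slope above the rest, with its far edge at wrist px of about (202..364,157). Next I'll check the hold and the bed frame numerically.

Run:
```python
from h import *
s=observe();T=s['tool_rot'];p=s['position']
P=pts('w2').reshape(-1,3);t=((P-p)@T*1000).reshape(420,560,3)
m=t[165:330,215:350].reshape(-1,3);m=m[np.isfinite(m[:,0])&(abs(m[:,2]+24)<12)];A=np.c_[m[:,:2],np.ones(len(m))];print('face z=',np.linalg.lstsq(A,m[:,2],rcond=None)[0])
for v in(200,230):
  r=t[v];k=np.where(abs(r[:,2]+24)<10)[0];print('y',r[k[0],1],r[k[-1],1],k[0],k[-1])
for u in(230,280,340):
  r=t[130:300,u];k=np.where(abs(r[:,2]+24)<10)[0];print('x end',r[k[0],0],k[0]+130)
o,B=bed(RO,YAW)
for f in('s1','t0'):
  L=((pts(f)-o)@B).reshape(-1,3)*1000
  b=L[(abs(L[:,0])<9)&(L[:,1]>12)&(L[:,1]<66)&(abs(L[:,2])<8)];print(f,'bed z',np.median(b[:,2]),np.polyfit(b[:,1],b[:,2],1),'n',len(b))
  b=L[(abs(L[:,2])<5)&(L[:,1]>15)&(L[:,1]<85)&(abs(L[:,0])<25)];print(' x',np.percentile(b[:,0],[2,98]),'y',np.percentile(b[:,1],[99.5]))
  b=L[(L[:,2]>4)&(L[:,2]<16)&(L[:,1]>-12)&(L[:,1]<8)&(abs(L[:,0])<30)];print(' ledge',np.percentile(b,[3,97],axis=0).round(1).tolist())
```

```text
face z= [-1.12992864e-03 -5.55345488e-03 -2.36504889e+01]
y -28.93785406690925 30.34581543697116 203 362
y -28.46396135959079 30.58037521117608 206 360
x end 61.03888357443403 155
x end 60.99447488980787 155
x end 60.944999415501194 155
s1 bed z -1.519891215455525 [-0.00144777 -1.41270105] n 200
 x [-11.17402998  13.02363865] y [71.8229282]
 ledge [[-20.9, -8.3, 5.1], [26.1, 0.2, 11.5]]
t0 bed z -0.20632567892232562 [ 0.00327228 -0.3366221 ] n 245
 x [-12.19349816  11.02403089] y [74.69728601]
 ledge [[-24.1, -6.5, 5.0], [23.6, 2.4, 14.5]]
```

```bash
python3 -m handwheel '[[[-0.001,0,0.03],[0,0,0]],[[-0.003,0,0.08],[0,0,0]],[[-0.005,0,0.13],[0,0,0]],[[-0.0076,0,0.17],[0,0,0]],[[-0.0076,0,0.20],[0,0,0]],[[-0.0076,0,0.217],[0,0,0]],[[-0.0076,0,0.2254],[0,0,0]],[[-0.0076,0,0.2254],[0,0,0]]]'
python3 -m handwheel '[[[0,0,0.003],[0,0,0]],[[0,0,0.006],[0,0,0]],[[0,0,0.008],[0,0,0]],[[0,0,0.010],[0,0,0]],[[0,0,0.010],[0,0,0]]]'
python3 - <<'E'
from h import *
s=observe();o,B=bed(RO,YAW);print('bed',(B.T@(s['position']-o)*1000).round(2),'F',(B.T@s['ft_force']).round(2));lean([0,.0585,-.0165])
E
```

```text
time_s: 5.95
position: [0.5552, 0.2218, 0.0757]
tool_rot: [[-0.148, 0.978, -0.147], [0.692, 0.209, 0.691], [0.707, 0.001, -0.708]]
ft_force: [-0.6, -0.0, -2.6]
grip_width: 0.059
gripper_force: 44.0
time_s: 6.45
position: [0.5546, 0.2247, 0.0725]
tool_rot: [[-0.149, 0.978, -0.147], [0.692, 0.209, 0.691], [0.707, 0.001, -0.708]]
ft_force: [-1.1, -4.9, 3.8]
grip_width: 0.0588
gripper_force: 44.6
bed [  0.53  62.33 -16.31] F [-2.09 -0.52  5.95]
shift [-0.0077 -0.0011  0.0004] turn [0.0003 0.0003 0.0002] | mm 3.8702217571078994 t 6.45
```

```bash
python3 -m handwheel '[[[-0.002,0,0],[0,0,0]],[[-0.004,0,0],[0,0,0]],[[-0.006,0,0],[0,0,0]],[[-0.008,0,0],[0,0,0]],[[-0.009,0,0],[0,0,0]],[[-0.009,0,0],[0,0,0]]]'
python3 - <<'E'
from h import *
s=observe();o,B=bed(RO,YAW);print('bed',(B.T@(s['position']-o)*1000).round(2),'F',(B.T@s['ft_force']).round(2))
E
```

```text
time_s: 7.05
position: [0.5555, 0.2225, 0.0703]
tool_rot: [[-0.149, 0.978, -0.146], [0.69, 0.209, 0.693], [0.708, 0.003, -0.706]]
ft_force: [-1.1, -0.4, 7.7]
grip_width: 0.0592
gripper_force: 44.6
bed [  0.95  59.11 -16.26] F [-1.15  5.32  5.55]
```

```bash
python3 -m handwheel '[[[0,0,0],[0,0,0]],[[0,0,0],[0,0,0]],[[0,0,0],[0,0,0]],[[0,0,0],[0,0,0]],[[0,0,0],[0,0,0]],[[0,0,0],[0,0,0]]]' 1
python3 -m handwheel '[[[0,0,-0.02],[0,0,0]],[[0,0,-0.06],[0,0,0]],[[0,0,-0.14],[0,0,0]],[[0,0,-0.22],[0,0,0]],[[0,0,-0.3],[0,0,0]],[[0,0,-0.36],[0,0,0]],[[0,0,-0.38],[0,0,0]],[[0,0,-0.38],[0,0,0]]]'
python3 - <<'E'
from h import *
snap('scene','s3');snap('wrist','w3')
a=cv2.imread('pics/s3.png')[150:330,330:530];a=cv2.resize(a,(400,360),interpolation=2)
b=cv2.resize(cv2.imread('pics/w3.png'),(400,300));b=cv2.copyMakeBorder(b,0,60,0,0,0)
cv2.imwrite('pics/s3c.png',np.hstack([a,b]))
o,B=bed(RO,YAW)
for f in('s3','w3'):
  L=((pts(f)-o)@B).reshape(-1,3)*1000
  b=L[(abs(L[:,2]-7.5)<4)&(L[:,1]>15)&(L[:,1]<135)&(abs(L[:,0])<45)];print(f,len(b),np.percentile(b,[1,50,99],axis=0).round(1).tolist())
  print(np.linalg.lstsq(np.c_[b[:,:2],np.ones(len(b))],b[:,2],rcond=None)[0],cv2.minAreaRect(b[:,:2].astype(np.float32)))
# pose 2: tool z=-y_bed,tool y=+z_bed, x=+x_bed
s=observe();T=s['tool_rot']
for sg in(1,-1):
  R=np.c_[sg*B[:,0],sg*B[:,2],-B[:,1]];print(sg);go(o+B@np.array([0,.20,.004]),R)
print(s['position'],s['q'].round(1))
E
```

```text
time_s: 7.65
position: [0.555, 0.2221, 0.0687]
tool_rot: [[-0.148, 0.978, -0.148], [0.692, 0.209, 0.691], [0.707, 0.0, -0.707]]
ft_force: [-0.2, -0.2, -0.2]
grip_width: 0.0855
gripper_force: 0.0
time_s: 8.45
position: [0.5833, 0.09, 0.2037]
tool_rot: [[-0.148, 0.978, -0.145], [0.692, 0.208, 0.691], [0.706, 0.002, -0.708]]
ft_force: [0.5, -0.8, -0.4]
grip_width: 0.0853
gripper_force: 0.0
s3 1445 [[-27.2, 16.5, 4.0], [4.4, 71.4, 6.4], [32.0, 119.1, 8.7]]
[-9.68471581e-03 -4.10073251e-03  6.68066899e+00] ((1.4228897094726562, 67.6005630493164), (63.0115966796875, 104.47163391113281), 0.05010111257433891)
w3 7129 [[-27.9, 16.1, 5.8], [1.3, 72.1, 7.7], [30.7, 119.8, 9.4]]
[-7.31080511e-03 -4.02790879e-03  7.93437739e+00] ((1.4886741638183594, 67.80000305175781), (60.09166717529297, 105.60250854492188), 0.08672615885734558)
1
shift [0.284  0.0004 0.3353] turn [-0.3854 -0.3847  0.3849] | mm 219.72493292147578 t 8.55
-1
shift [0.284  0.0004 0.3353] turn [ 0.3847 -0.3854 -0.3847] | mm 219.72493292147578 t 8.55
[0.582407   0.09156195 0.20225366] [-18.7  34.3  70.5  38.   99.8 -32.6]
```

View pics/s3c.png

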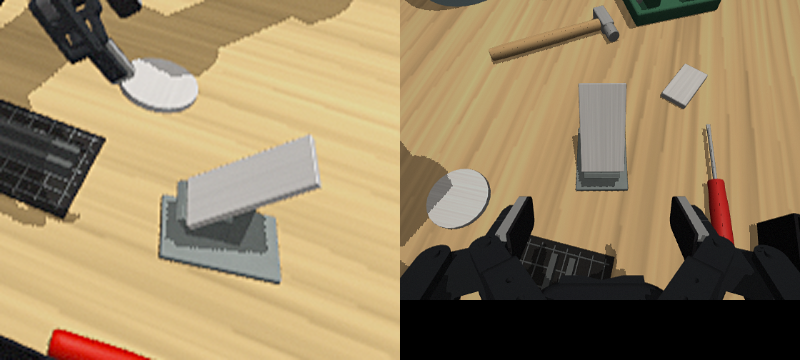

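The blank leans properly: centre about 1.4 mm in x, top at 120 mm, aligned and flat on the bed. Both views show its foot at the ledge.

Run:
```python
from h import *
go([.535,.26,.33],down(12.07))
```

```text
shift [ 0.4276 -0.0225  0.0666] turn [-0.1959 -0.1952  0.4717] | mm 216.65162885382452 t 8.55
```

```bash
python3 -m handwheel '[[[0.04,-0.002,0.006],[-0.015,-0.015,0.04]],[[0.08,-0.004,0.012],[-0.035,-0.035,0.08]],[[0.13,-0.007,0.020],[-0.054,-0.053,0.12]],[[0.18,-0.01,0.028],[-0.072,-0.071,0.165]],[[0.23,-0.012,0.036],[-0.09,-0.089,0.208]],[[0.28,-0.015,0.044],[-0.108,-0.107,0.25]],[[0.33,-0.018,0.052],[-0.126,-0.125,0.292]],[[0.38,-0.02,0.06],[-0.144,-0.142,0.334]],[[0.42,-0.022,0.066],[-0.162,-0.16,0.376]],[[0.4276,-0.0225,0.0666],[-0.1959,-0.1952,0.4717]]]' 0.4
python3 - <<'E'
from h import *
s=observe();print(s['q'].round(1));o,B=bed(RO,YAW);R=np.c_[B[:,0],B[:,2],-B[:,1]]
go([.535,.26,.33],down(12.07));go(o+B@np.array([.0014,.20,.0033]),R)
E
```

```text
time_s: 9.55
position: [0.5338, 0.2622, 0.3315]
tool_rot: [[0.912, 0.405, 0.062], [0.398, -0.912, 0.094], [0.094, -0.061, -0.994]]
ft_force: [0.4, -0.6, 0.5]
grip_width: 0.0341
gripper_force: 0.0
[12.8 21.3 59.2  4.5 94.9 79.6]
shift [0.0001 0.0052 0.0027] turn [-0.0226 -0.028   0.0649] | mm 2.929941369460954 t 9.55
shift [ 0.0151 -0.0593  0.3025] turn [-0.2715 -0.0522  0.0507] | mm 154.2916409100313 t 9.55
```

```bash
python3 -m handwheel '[[[0,-0.004,0.01],[-0.03,-0.006,0.006]],[[0.002,-0.01,0.03],[-0.075,-0.014,0.014]],[[0.004,-0.02,0.08],[-0.12,-0.023,0.022]],[[0.008,-0.03,0.13],[-0.165,-0.032,0.031]],[[0.01,-0.04,0.18],[-0.21,-0.04,0.039]],[[0.013,-0.05,0.24],[-0.25,-0.048,0.047]],[[0.0151,-0.0593,0.29],[-0.2715,-0.0522,0.0507]],[[0.0151,-0.0593,0.3025],[-0.2715,-0.0522,0.0507]],[[0.0151,-0.0593,0.3025],[-0.2715,-0.0522,0.0507]]]'
python3 - <<'E'
from h import *
s=observe();print(s['q'].round(1));o,B=bed(RO,YAW);R=np.c_[B[:,0],B[:,2],-B[:,1]]
snap('wrist','w4')
cv2.imwrite('pics/w4c.png',cv2.imread('pics/w4.png'))
T=s['tool_rot'];t=((pts('w4')-s['position'])@T*1000)
L=((pts('w4')-o)@B).reshape(-1,3)*1000
b=L[(abs(L[:,2]-6)<6)&(abs(L[:,1]-100)<30)&(abs(L[:,0])<45)];print(len(b),np.percentile(b,[1,50,99],axis=0).round(1).tolist())
go(o+B@np.array([.0014,.086,.0033]),R)
E
```

```text
time_s: 10.45
position: [0.539, 0.3044, 0.1817]
tool_rot: [[0.977, 0.153, 0.148], [0.213, -0.692, -0.69], [-0.003, 0.705, -0.709]]
ft_force: [0.7, -0.1, 0.8]
grip_width: 0.0342
gripper_force: 0.0
[ 34.2  41.9  58.6 -41.3  97.5 113. ]
1033 [[-27.2, 74.2, 0.1], [8.5, 119.9, 3.6], [32.0, 121.5, 7.3]]
shift [-0.0026 -0.0032  0.2241] turn [-0.0011 -0.0008  0.0003] | mm 112.05529142329833 t 10.5
```

View pics/w4c.png

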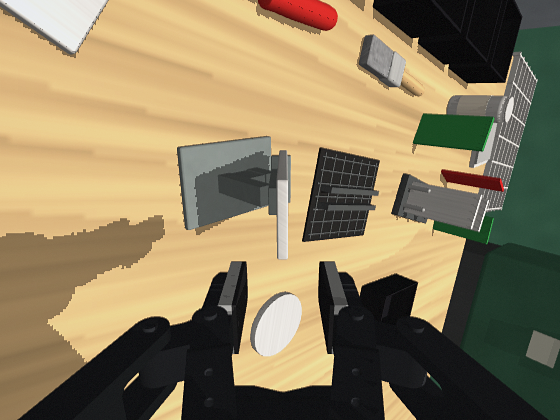

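The blank's top edge, at px (282,150) to (282,258), lies midway between the fingers at x of about 240 and 325, square to them.

```bash
python3 -m handwheel '[[[-0.001,-0.001,0.04],[-0.001,-0.001,0]],[[-0.002,-0.002,0.09],[-0.001,-0.001,0]],[[-0.002,-0.003,0.14],[-0.001,-0.001,0]],[[-0.002,-0.003,0.18],[-0.001,-0.001,0]],[[-0.002,-0.003,0.21],[-0.001,-0.001,0]],[[-0.002,-0.003,0.228],[-0.001,-0.001,0]],[[-0.002,-0.003,0.228],[-0.001,-0.001,0]]]'
python3 -m handwheel '[[[0,0,0],[0,0,0]],[[0,0,0],[0,0,0]],[[0,0,0],[0,0,0]],[[0,0,0],[0,0,0]],[[0,0,0],[0,0,0]],[[0,0,0],[0,0,0]]]' 0 60
python3 - <<'E'
from h import *
s=observe();o,B=bed(RO,YAW);print('bed',(B.T@(s['position']-o)*1000).round(2),'F',(B.T@s['ft_force']).round(2))
E
```

```text
time_s: 11.2
position: [0.5558, 0.2251, 0.1024]
tool_rot: [[0.978, 0.146, 0.146], [0.207, -0.692, -0.692], [-0.0, 0.707, -0.707]]
ft_force: [-0.2, 0.6, 0.1]
grip_width: 0.0338
gripper_force: 0.0
time_s: 11.8
position: [0.5557, 0.227, 0.1022]
tool_rot: [[0.978, 0.148, 0.149], [0.209, -0.691, -0.692], [0.0, 0.708, -0.707]]
ft_force: [-1.0, 5.6, 5.7]
grip_width: 0.007
gripper_force: 59.7
bed [ 2.05 84.73  3.19] F [0.24 8.02 0.01]
```

```bash
python3 -m handwheel '[[[0,0.004,-0.004],[0,0,0]],[[0,0.016,-0.016],[0,0,0]],[[0,0.035,-0.035],[0,0,0]],[[0,0.06,-0.07],[0,0,0]],[[0,0.09,-0.11],[0,0,0]],[[0,0.12,-0.16],[0,0,0]],[[0,0.15,-0.2],[0,0,0]],[[0,0.17,-0.23],[0,0,0]],[[0,0.17,-0.23],[0,0,0]]]'
python3 - <<'E'
from h import *
s=observe();print(s['q'].round(1))
go([.50,.10,.36],down(0))
a=np.radians(-9.36);c=np.array([.5333,-.2661]);y=np.array([-np.sin(a),np.cos(a)]);e=c-.055*y;print(e)
E
```

```text
time_s: 12.7
position: [0.5515, 0.2475, 0.246]
tool_rot: [[0.978, 0.145, 0.15], [0.209, -0.692, -0.691], [0.004, 0.707, -0.707]]
ft_force: [0.0, -0.8, -0.9]
grip_width: 0.007
gripper_force: 58.4
[ 29.5  36.1  59.4 -43.   98.1 106.5]
shift [-0.1613  0.3505  0.027 ] turn [ 0.2488 -0.0274  0.0629] | mm 193.41411440141565 t 12.7
[ 0.52435496 -0.32036773]
```

```bash
python3 -m handwheel '[[[-0.012,0.026,0.002],[0.02,-0.002,0.005]],[[-0.03,0.07,0.005],[0.05,-0.0055,0.0126]],[[-0.05,0.11,0.008],[0.085,-0.0094,0.0215]],[[-0.075,0.16,0.012],[0.12,-0.013,0.03]],[[-0.1,0.21,0.016],[0.155,-0.017,0.039]],[[-0.12,0.26,0.02],[0.19,-0.021,0.048]],[[-0.14,0.31,0.024],[0.22,-0.024,0.0556]],[[-0.155,0.34,0.026],[0.24,-0.0264,0.06]],[[-0.1613,0.3505,0.027],[0.2488,-0.0274,0.0629]],[[-0.1613,0.3505,0.027],[0.2488,-0.0274,0.0629]]]'
python3 - <<'E'
from h import *
s=observe();print(s['q'].round(1))
snap('top','t5')
go([.5243,-.3204,.33],down(-9.36))
im=cv2.imread('pics/t5.png')[190:270,310:430];cv2.imwrite('pics/t5c.png',cv2.resize(im,None,fx=6,fy=6,interpolation=2))
E
```

```text
time_s: 13.7
position: [0.5, 0.099, 0.357]
tool_rot: [[1.0, -0.002, -0.006], [-0.002, -1.0, -0.003], [-0.006, 0.003, -1.0]]
ft_force: [0.3, -0.1, -1.7]
grip_width: 0.0069
gripper_force: 58.6
[ -2.   14.4  64.8  -0.2 101.1  88.1]
shift [0.0495 0.8402 0.0556] turn [0.0013 0.002  0.0517] | mm 421.755986574324 t 13.75
```

View pics/t5c.png

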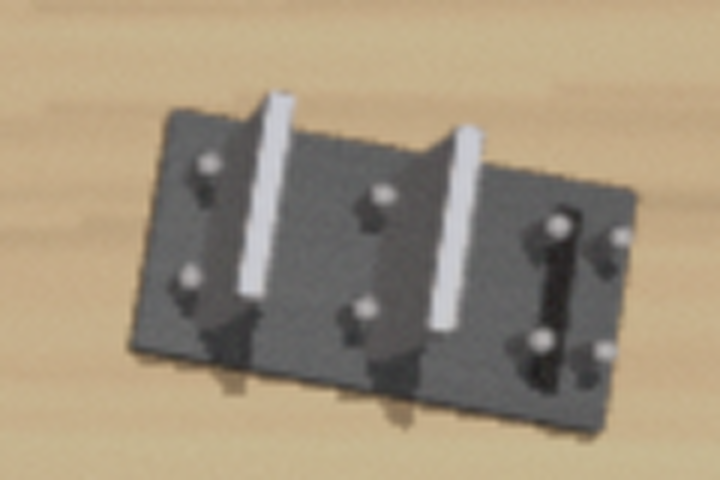

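The crop shows the empty slot between pins at crop px (558,226), (541,340), (621,237) and (604,351). The base corners are at (170,112), (636,190), (602,432) and (132,350).

```bash
python3 - <<'E'
from h import *
f=lambda a:np.array(a)/6+[310,190]-.4
p=ray('t5',f([(558,226),(541,340),(621,237),(604,351)]),.054)*1000
c=ray('t5',f([(170,112),(636,190),(602,432),(132,350)]),.015)*1000
print(p.round(1),'seat',p.mean(0)[:2]); d=p[0]+p[2]-p[1]-p[3];print('yaw',np.degrees(np.arctan2(d[1],d[0])),np.linalg.norm(d)/2,np.linalg.norm(p[0]-p[2]))
e=(c[0]+c[3]-c[1]-c[2])[:2];e/=np.linalg.norm(e);print(c.mean(0)[:2],'yaw',np.degrees(np.arctan2(-e[0],e[1])),c.mean(0)[:2]-55*e)
E
python3 -m handwheel '[[[0,0.03,0],[0,0,0.003]],[[0.005,0.09,0],[0,0,0.007]],[[0.01,0.16,0],[0,0,0.012]],[[0.015,0.24,0],[0,0,0.016]],[[0.02,0.32,0],[0,0,0.02]],[[0.025,0.4,0],[0,0,0.025]],[[0.03,0.48,0],[0,0,0.03]],[[0.035,0.55,0],[0,0,0.035]],[[0.04,0.6,0.01],[0.0013,0.002,0.038]],[[0.04,0.62,0.02],[0.0013,0.002,0.04]]]'
```

```text
[[ 543.3 -313.4   54. ]
 [ 507.8 -307.4   54. ]
 [ 540.1 -332.9   54. ]
 [ 504.7 -326.8   54. ]] seat [ 524.00337866 -320.10181237]
yaw -9.675076973253974 35.96270235418515 19.75944775204053
[ 532.65719698 -265.83859257] yaw -8.969439660636397 [ 524.08227727 -320.1660327 ]
time_s: 14.75
position: [0.5207, -0.2111, 0.346]
tool_rot: [[0.992, -0.126, -0.001], [-0.126, -0.992, 0.002], [-0.001, -0.001, -1.0]]
ft_force: [-0.2, 0.8, -2.7]
grip_width: 0.0071
gripper_force: 58.7
```

Run:
```python
from h import *
go([.5245,-.3202,.28],down(-9.4))
```

```text
shift [0.0352 0.2156 0.1316] turn [-0.0004  0.0005  0.012 ] | mm 127.53506948726881 t 14.75
```

```bash
python3 -m handwheel '[[[0.006,0.05,0.01],[0,0,0.002]],[[0.012,0.1,0.03],[0,0,0.006]],[[0.02,0.14,0.06],[0,0,0.009]],[[0.027,0.17,0.09],[0,0,0.012]],[[0.032,0.2,0.115],[0,0,0.012]],[[0.0352,0.2156,0.13],[0,0,0.012]],[[0.0352,0.2156,0.13],[0,0,0.012]],[[0.0352,0.2156,0.13],[0,0,0.012]]]'
python3 - <<'E'
from h import *
s=observe();print(s['q'].round(1))
go([.5245,-.3202,.28],down(-9.4))
snap('wrist','w6');snap('scene','s6');T=s['tool_rot']
a=np.radians(-9.4);x=np.array([np.cos(a),np.sin(a),0]);y=np.array([-np.sin(a),np.cos(a),0]);S=np.c_[x,y,[0,0,1]];o=np.array([.5241,-.3202,.015])
for f in('s6','w6'):
  L=((pts(f)-o)@S).reshape(-1,3)*1000
  for z0,z1 in((150,180),(185,215),(220,245)):
    b=L[(abs(L[:,1])<14)&(abs(L[:,0])<45)&(L[:,2]>z0)&(L[:,2]<z1)]
    if len(b)>20:print(f,z0,len(b),np.percentile(b,[2,50,98],axis=0).round(1).tolist())
  b=L[(abs(L[:,1])<14)&(abs(L[:,0])<25)&(L[:,2]>130)];
  if len(b):print('bottom',np.percentile(b[:,2],[.5,2]))
A=cv2.resize(cv2.imread('pics/s6.png')[60:220,170:330],(400,400),interpolation=2);Bm=cv2.resize(cv2.imread('pics/w6.png'),(400,300));cv2.imwrite('pics/s6c.png',np.hstack([A,cv2.copyMakeBorder(Bm,0,100,0,0,0)]))
E
```

```text
time_s: 15.55
position: [0.5244, -0.3188, 0.2833]
tool_rot: [[0.987, -0.162, 0.002], [-0.162, -0.987, 0.001], [0.002, -0.001, -1.0]]
ft_force: [0.8, 0.2, -2.2]
grip_width: 0.0075
gripper_force: 58.7
[-42.4  26.9  57.5   0.1  95.5  57. ]
shift [0.0007 0.0027 0.0066] turn [-0.0004 -0.0006  0.0003] | mm 3.5999264724979128 t 15.55
s6 185 316 [[-27.7, -0.4, 185.5], [4.6, 4.9, 200.3], [31.0, 6.8, 214.4]]
s6 220 284 [[-27.8, -1.3, 220.5], [4.7, 4.8, 232.8], [30.4, 7.0, 244.4]]
bottom [185.22339073 187.9976375 ]
w6 185 144 [[29.1, -2.7, 186.9], [30.2, 1.2, 202.0], [30.5, 4.6, 214.2]]
w6 220 192 [[28.9, -2.9, 220.5], [30.0, 1.1, 233.3], [30.5, 4.7, 244.4]]
bottom [274.80818145 279.84053905]
```

View pics/s6c.png

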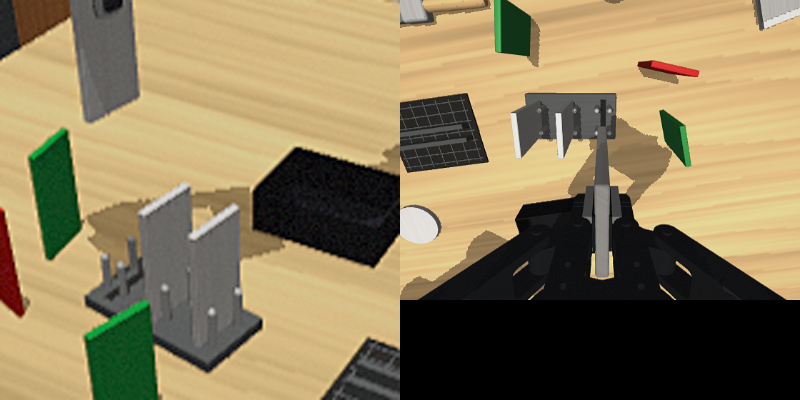

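The scene half shows the blank hanging plumb above the rack with both standing blanks upright. The wrist half shows the empty slot in line below it. The measured offset is about 1 mm across the slot.

```bash
python3 -m handwheel '[[[0,0.002,0.02],[0,0,0]],[[0,0.002,0.06],[0,0,0]],[[0,0.002,0.11],[0,0,0]],[[0,0.002,0.16],[0,0,0]],[[0,0.002,0.2],[0,0,0]],[[0,0.002,0.23],[0,0,0]],[[0,0.002,0.25],[0,0,0]],[[0,0.002,0.262],[0,0,0]],[[0,0.002,0.262],[0,0,0]],[[0,0.002,0.262],[0,0,0]]]'
python3 - <<'E'
from h import *
qs=[observe()];snap('wrist','w7');qs.append(observe());snap('scene','s7');qs.append(observe());print([q['position'].round(4) for q in qs])
a=np.radians(-9.4);x=np.array([np.cos(a),np.sin(a),0]);y=np.array([-np.sin(a),np.cos(a),0]);S=np.c_[x,y,[0,0,1]];o=np.array([.5241,-.3202,.015])
for f in('s7','w7'):
  L=((pts(f)-o)@S).reshape(-1,3)*1000
  for z0,z1 in((35,50),(60,80),(85,100)):
    b=L[(abs(L[:,1])<14)&(abs(L[:,0])<45)&(L[:,2]>z0)&(L[:,2]<z1)]
    if len(b)>20:print(f,z0,len(b),np.percentile(b,[2,50,98],axis=0).round(1).tolist())
A=cv2.resize(cv2.imread('pics/s7.png')[90:220,180:310],(400,400),interpolation=2);Bm=cv2.resize(cv2.imread('pics/w7.png')[100:400,160:460],(400,400));cv2.imwrite('pics/s7c.png',np.hstack([A,Bm]))
E
```

```text
time_s: 16.65
position: [0.5245, -0.3202, 0.1526]
tool_rot: [[0.987, -0.163, 0.002], [-0.163, -0.987, 0.0], [0.002, -0.001, -1.0]]
ft_force: [0.1, -0.1, -1.9]
grip_width: 0.0072
gripper_force: 58.8
[array([ 0.5245, -0.3202,  0.1526]), array([ 0.5245, -0.3203,  0.1528]), array([ 0.5244, -0.3203,  0.1528])]
s7 35 22 [[-19.0, -12.1, 35.5], [19.7, -7.2, 36.9], [23.5, 13.4, 39.2]]
s7 60 134 [[-25.7, -1.5, 60.6], [9.0, 3.3, 70.5], [31.1, 5.6, 79.7]]
s7 85 122 [[-28.1, -1.7, 85.1], [4.2, 3.2, 91.9], [30.7, 5.2, 99.4]]
w7 35 330 [[-19.6, -13.4, 35.5], [16.7, 5.8, 38.8], [22.7, 12.5, 40.7]]
w7 60 95 [[30.0, -4.1, 60.6], [30.5, -0.2, 70.9], [30.9, 3.2, 79.7]]
w7 85 103 [[29.3, -4.3, 85.6], [30.4, -0.8, 93.0], [30.8, 3.3, 99.8]]
```

View pics/s7c.png

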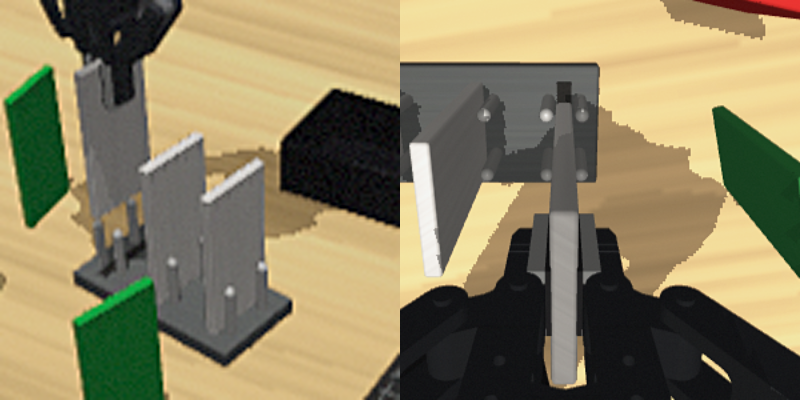

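The blank hangs just above the four pin tops, centred between the pin pairs in both views. In the wrist half the pins are at crop px (546,115) and (581,115), with the blank between them.

```bash
python3 -m handwheel '[[[0,0,0.006],[0,0,0]],[[0,0,0.014],[0,0,0]],[[0,0,0.022],[0,0,0]],[[0,0,0.031],[0,0,0]],[[0,0,0.04],[0,0,0]],[[0,0,0.05],[0,0,0]],[[0,0,0.06],[0,0,0]],[[0,0,0.07],[0,0,0]],[[0,0,0.078],[0,0,0]],[[0,0,0.08],[0,0,0]]]'
```

```text
time_s: 17.75
position: [0.5241, -0.3199, 0.1113]
tool_rot: [[0.987, -0.163, 0.001], [-0.163, -0.987, 0.002], [0.001, -0.002, -1.0]]
ft_force: [0.9, 0.2, -1.7]
grip_width: 0.0076
gripper_force: 58.8
```

```bash
python3 -m handwheel '[[[0,0,0.003],[0,0,0]],[[0,0,0.006],[0,0,0]],[[0,0,0.009],[0,0,0]],[[0,0,0.012],[0,0,0]],[[0,0,0.014],[0,0,0]],[[0,0,0.016],[0,0,0]],[[0,0,0.018],[0,0,0]],[[0,0,0.018],[0,0,0]]]'
```

```text
time_s: 18.55
position: [0.5242, -0.32, 0.1028]
tool_rot: [[0.987, -0.163, 0.001], [-0.163, -0.987, 0.001], [0.001, -0.001, -1.0]]
ft_force: [-0.6, -0.4, -1.6]
grip_width: 0.0074
gripper_force: 58.8
```

```bash
python3 -m handwheel '[[[0,0,0.001],[0,0,0]],[[0,0,0.002],[0,0,0]],[[0,0,0.003],[0,0,0]],[[0,0,0.004],[0,0,0]],[[0,0,0.005],[0,0,0]],[[0,0,0.005],[0,0,0]]]'
```

```text
time_s: 19.15
position: [0.5243, -0.32, 0.1004]
tool_rot: [[0.987, -0.163, 0.001], [-0.163, -0.987, 0.001], [0.001, -0.001, -1.0]]
ft_force: [-0.3, 0.0, -2.1]
grip_width: 0.0074
gripper_force: 58.8
```

```bash
python3 -m handwheel '[[[0,0,0.001],[0,0,0]],[[0,0,0.002],[0,0,0]],[[0,0,0.003],[0,0,0]],[[0,0,0.003],[0,0,0]],[[0,0,0.003],[0,0,0]]]'
```

```text
time_s: 19.65
position: [0.5243, -0.32, 0.099]
tool_rot: [[0.987, -0.163, 0.001], [-0.163, -0.987, 0.001], [0.001, -0.001, -1.0]]
ft_force: [0.2, 0.1, -1.7]
grip_width: 0.0073
gripper_force: 58.9
```

```bash
python3 -m handwheel '[[[0,0,0.001],[0,0,0]],[[0,0,0.002],[0,0,0]],[[0,0,0.003],[0,0,0]],[[0,0,0.003],[0,0,0]],[[0,0,0.003],[0,0,0]]]'
```

```text
time_s: 20.15
position: [0.5246, -0.3202, 0.0988]
tool_rot: [[0.987, -0.163, 0.003], [-0.163, -0.987, -0.0], [0.003, -0.0, -1.0]]
ft_force: [-1.0, 2.1, 8.7]
grip_width: 0.0072
gripper_force: 60.6
```

The blank is on the slot floor, with about 10 N of contact. I'll ease off, release and rise.

```bash
python3 -m handwheel '[[[0,0,-0.001],[0,0,0]],[[0,0,-0.0018],[0,0,0]],[[0,0,-0.0018],[0,0,0]]]'
python3 -m handwheel '[[[0,0,0],[0,0,0]],[[0,0,0],[0,0,0]],[[0,0,0],[0,0,0]],[[0,0,0],[0,0,0]],[[0,0,0],[0,0,0]]]' 0.35
python3 -m handwheel '[[[0,0,-0.01],[0,0,0]],[[0,0,-0.03],[0,0,0]],[[0,0,-0.06],[0,0,0]],[[0,0,-0.1],[0,0,0]],[[0,0,-0.16],[0,0,0]],[[0,0,-0.22],[0,0,0]],[[0,0,-0.28],[0,0,0]],[[0,0,-0.3],[0,0,0]],[[0,0,-0.3],[0,0,0]]]'
python3 - <<'E'
from h import *
snap('wrist','w8');snap('scene','s8')
a=np.radians(-9.4);x=np.array([np.cos(a),np.sin(a),0]);y=np.array([-np.sin(a),np.cos(a),0]);S=np.c_[x,y,[0,0,1]];o=np.array([.5241,-.3202,.015])
for f in('s8','w8'):
  L=((pts(f)-o)@S).reshape(-1,3)*1000
  for z0,z1 in((50,85),(85,112),(116,125)):
    b=L[(abs(L[:,1])<14)&(abs(L[:,0])<45)&(L[:,2]>z0)&(L[:,2]<z1)]
    if len(b)>20:print(f,z0,len(b),np.percentile(b,[2,50,98],axis=0).round(1).tolist())
A=cv2.resize(cv2.imread('pics/s8.png')[90:220,180:310],(400,400),interpolation=2);Bm=cv2.resize(cv2.imread('pics/w8.png')[50:350,130:430],(400,400));cv2.imwrite('pics/s8c.png',np.hstack([A,Bm]))
E
```

```text
time_s: 20.45
position: [0.5245, -0.3201, 0.0989]
tool_rot: [[0.987, -0.163, 0.002], [-0.163, -0.987, 0.0], [0.002, -0.001, -1.0]]
ft_force: [-0.4, 0.8, 6.2]
grip_width: 0.0067
gripper_force: 59.7
time_s: 20.95
position: [0.5242, -0.32, 0.0982]
tool_rot: [[0.987, -0.163, 0.001], [-0.163, -0.987, 0.001], [0.001, -0.001, -1.0]]
ft_force: [-0.1, -0.5, -0.1]
grip_width: 0.0298
gripper_force: 0.0
time_s: 21.85
position: [0.5243, -0.3203, 0.2499]
tool_rot: [[0.987, -0.163, 0.004], [-0.163, -0.987, -0.001], [0.004, 0.001, -1.0]]
ft_force: [-0.9, 0.7, -1.3]
grip_width: 0.0297
gripper_force: 0.0
s8 50 234 [[-24.1, -1.9, 51.0], [8.8, 3.6, 69.3], [31.1, 5.6, 84.6]]
s8 85 221 [[-27.2, -1.9, 85.7], [5.4, 3.6, 98.6], [30.8, 5.6, 110.9]]
s8 116 66 [[-27.8, -3.5, 116.1], [2.1, 1.5, 118.1], [30.0, 5.4, 119.7]]
w8 50 60 [[29.4, -4.0, 51.0], [30.5, -0.3, 68.2], [30.8, 3.5, 83.9]]
w8 85 55 [[30.1, -3.7, 86.8], [30.5, -0.3, 99.4], [30.8, 3.2, 110.7]]
w8 116 694 [[-27.7, -3.7, 117.9], [3.8, -0.3, 119.8], [29.9, 3.6, 121.3]]
```

View pics/s8c.png

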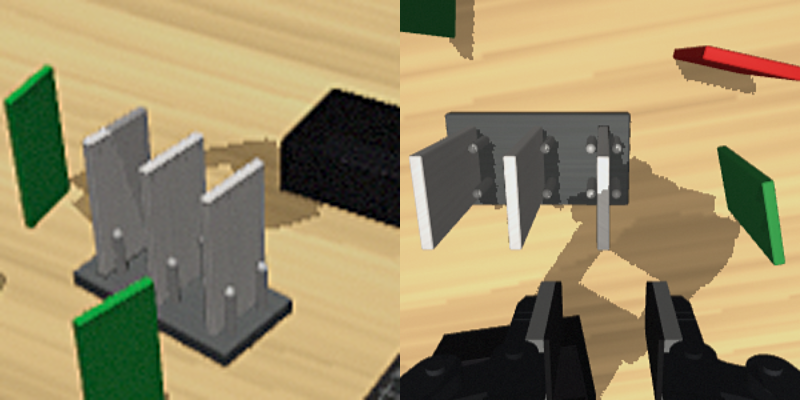

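All three blanks stand upright in the rack. The new one is centred (x about +1 mm, y about 0), its top is 120 mm above the slot floor, and the gripper is clear.

```bash
python3 -c "
from rig import close_job
print(close_job())"
```

```text
the job is handed in; nothing more can be done
None
```

The blank was leaned on the rest and released, then regripped by its upper edge and stood on end in the empty rack slot within about 1 mm of centre; the other two blanks are still standing, and I handed the job in at about 22 s (no verdict returned).

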